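# Line up the two guides of a setting stand with the aligning rod

### The job

Lift the grease pot off the upper guide of the setting stand and set it down upright on the desk without dropping it, clear of the stand. Then take the longest rod from the rack, pass it straight down through the upper and then the loose lower guide so that its tapered nose draws the lower one into line, and finish while holding it there, gripped and still, for me to tighten the clamp: the whole nose out below the lower guide, but the rod never touching the anvil. Leave the two shorter rods in the rack and don't disturb the small samples or the oil bottle.

Things in the scene. Friction and masses are not known exactly. Their poses are not given: they have to be found in the camera images.
- stand: Grey setting stand, ram taken out, fixed: base plate 165 x 112 mm, 18 mm high; square column at its rear; two guides reach forward from it, one above the other. Nothing is higher than 136 mm. Origin: on the desk straight below the upper guide's bore; x towards the column, y left, z up. Base from x -55 to +110 mm and +-56 mm in y; column from x 64 mm.
- upper_bush (a point): Centre of the mouth of the upper guide's vertical bore, at its flat top, 135 mm above the desk; axes as the stand's. The guide is a fixed round boss 68 mm across, 14 mm thick, with a brass bush, bore 13.6 mm right through. Hidden under the grease pot at the start.
- lower_bush (a point): Centre of the mouth of the lower guide's vertical bore, at its top, 88 mm above the desk. Round boss 46 mm across, 18 mm thick, brass bush, bore 13.6 mm right through. Unclamped: it slides stiffly (1.2 N) along the stand's y and starts up to 3 mm to either side of the upper bore, level with it in x; the rod's tapered nose shifts it into line by itself.
- lower_guide (a joint): Sideways shift of the lower guide along the stand's y, in m, from -0.004 to 0.004; 0 = in line with the upper bore.
- anvil: Steel anvil, 38 mm across, fixed on the base straight below the upper bore. Origin at its underside; its flat top is 8.5 mm above the origin, 26 mm above the desk, so 44 mm below the underside of the lower guide.
- long_rod: Aligning rod, longest of three alike steel rods standing nose down in the rack: shaft 12 mm across, 130 mm long, topped by a dark grooved round grip 18 mm across, 34 mm long; 0.16 kg. The lowest 14 mm are a nose tapering to 5.6 mm. Origin: end of the nose; z along the rod to the grip (its centre at z 147 mm). In the rack its end stands 6 mm above the desk.
- short_rod_a: Shorter rod of the same make in the rack, shaft 80 mm (114 mm in all). Origin at the nose's end, z towards the grip.
- short_rod_b: Shortest rod in the rack, shaft 60 mm (94 mm in all). Origin at the nose's end, z towards the grip.
- rack: Wooden block, fixed to the desk, 46 x 146 mm and 40 mm high, with three round holes 34 mm deep in a row along its y, 48 mm apart, the middle one at its centre; each holds one rod and any rod may stand in any hole. Origin: centre of its underside; z up.
- grease_pot: Low round tin of grease with a pale screw lid, 57 mm across, 32 mm high, about 0.09 kg. Origin: centre of its underside, z up. It starts upright on top of the upper guide, over the bore. A patch of desk about 0.46 m ahead of the robot base and 0.42 m to its right is always free.
- stud: Bystander: small stud 23 mm across and 14 mm high, lying on the stand's base plate, to the right of the anvil. Origin at its underside.
- oil_bottle: Bystander: dark dropper bottle with a red needle cap, 30 mm across, 104 mm high, on the desk to the right of the stand. Origin at its underside, z up.
- bar_stud: Bystander: small yellow-brown round bar 37 mm long, 11 mm thick, lying on the desk at the right. Origin at its underside.
- clipboard: Bystander, fixed: teal clipboard with a sheet, 240 x 158 mm, 31 mm high at its clip, in front of the white tensile tester. Origin: centre of its underside. The tester is fixed: its body fills x 0.47 to 0.9 m, y -0.14 to 0.32 m from the robot base, and its column is over 0.6 m high, so draw the arm in (about 0.43 m from the base axis) to swing past it.
- eyelet: Bystander: pale flanged eyelet 25 mm across and 10 mm high on the desk at the right. Origin at its underside.

How it is judged (in metres and radians):
On the way, in this order (a step that is already met when the one before it is completed fails the run):
1. the grease pot stands upright on the desk, let go, clear of the stand (height (world z) of grease_pot below 0.006 m and angle between grease_pot's own z axis and vertical below 0.1 rad and horizontal distance between grease_pot and stand above 0.09 m and linear speed of grease_pot below 0.02 m/s and contact force between grease_pot and the fingers below 0.1 N), for 0.2 s.
2. the long rod's nose has entered the upper guide (z of long_rod in the frame of upper_bush below -0.01 m and horizontal distance between long_rod and upper_bush below 0.005 m and angle between the z axis of long_rod and the z axis of stand, either way round below 0.1 rad), for 0.1 s.
At the end, for the whole second after the job is handed in: Long rod gripped and still in both guides: tip 32 mm or more below the lower guide's top, 2 mm or more off the anvil, within 4 mm of both bores, upright to 0.06 rad, bores in line to 2.5 mm. Pot upright on the desk, released, over 90 mm from the bore axis. Other rods and bystanders within 10 mm (all of step 1 and z of long_rod in the frame of lower_bush below -0.032 m and z of long_rod in the frame of anvil above 0.0105 m and horizontal distance between long_rod and lower_bush below 0.004 m and horizontal distance between long_rod and upper_bush below 0.004 m and angle between the z axis of long_rod and the z axis of stand, either way round below 0.06 rad and horizontal distance between lower_bush and upper_bush below 0.0025 m and contact force between long_rod and anvil below 0.1 N and contact force between long_rod and the fingers above 2 N and linear speed of long_rod below 0.02 m/s and distance of each of short_rod_a, short_rod_b, stud, oil_bottle, bar_stud, eyelet from where it was at the start of the episode below 0.01 m); the arm keeps its last pose, push and grip.
It fails at once if the long rod touches the anvil (contact force between long_rod and anvil above 0.5 N).
It fails at once if the grease pot is tipped over (angle between grease_pot's own z axis and vertical above 0.6 rad).
It fails at once if the grease pot is dropped (linear speed of grease_pot above 0.6 m/s and contact force between grease_pot and the fingers below 0.1 N).
It fails at once if a shorter rod is taken out of the rack or a bystander is knocked away (distance of any of short_rod_a, short_rod_b, stud, oil_bottle, bar_stud, eyelet from where it was at the start of the episode above 0.02 m).
It also fails if it takes over 64 s, if anything falls off the work surface, if the arm or the gripper's body presses on something with over 40 N, if the wrist force passes 120 N, or if a joint passes its speed limit or range.

### The arm

A 6-joint arm with a two-finger parallel gripper is mounted at the origin on a cart in front of the work surface, level with it; the furniture and walls round the work are solid. World frame = base frame: x ahead of the robot, y to its left, z up, the work surface at z = 0. Lengths are in mm, angles in rad, forces in N, time in s.
With the tool pointing down it reaches from about 350 to 975 mm from the base axis. Payload 7.1 kg.
Tool frame: the origin (TCP) lies between the finger pads; the fingertips stand 14 mm ahead of it and the grasp point (between the pads) lies 5 mm behind it (ctrl.tcp_to_tips is the distance from the TCP to the fingertips, in mm); z points along the fingers, y is the line along which they close (so a half turn about z gives the same grasp; the last joint's range is limited). The gripper opens to 88 mm and grips with 3 to 60 N. Pads are 20 mm wide; open, the fingers measure 115 mm over their backs; the gripper's body (75 mm by 178 mm) begins 61 mm behind the grasp point.
Start: joints at [-1.235, 0.423, 1.63, -0, 1.089, -0.019], TCP at [217.143, -586.049, 214.775] pointing down, gripper open.
Joint ranges: [-3, 3], [-0.9, 2.11], [0.09, 2.58], [-1.31, 4.45], [0.11, 2.69], [-2.54, 2.54]. Speed limits (rad/s): [2.39, 2.39, 3.01, 3.14, 3.14, 3.14].

### API

Orientations are given as a rotation vector (axis times angle).
In Python, from workcell import ctrl gives the robot as it stands.
- The arm moves only by the tool apply_moves, never from a script. Its argument "series" is a list that holds one entry, the list of rows, each a list of 7 numbers: the shift along the tool's x, y, z in cm, then the turn, a rotation vector about the tool's x, y, z in degrees, then the opening, from 0 (shut) to 1 (fully open). A call has 1 to 12 rows; each row shifts and turns the commanded pose from where the row before left it, along the tool's axes as they then stand; what a row does not reach is not made up. A row lasts 1/10 s, in which the tool goes at most 50 mm and 8.59 degrees, less where a joint would pass 70% of its speed; a pose out of reach is approached as far as the arm can. A call with a gripper value outside its range is refused whole. The fingers move at their own pace and stop on an object; the grip force is fixed at half the most. Time passes only in rows, so rows that do not move let the fingers close. It gives the time, the measured TCP pose, the force and the opening at its end, in the units of the state.
- ctrl.get_obs(): the state, without advancing time (a new reading comes with each control period).
- ctrl.get_image(name): name is "side" or "top" or "wrist"; returns a dict with "img" (480x640x3 uint8, blue, green, red), "K" (3x3 intrinsics, pixels), "cam_to_world" (4x4, takes a point from camera to world coordinates). Camera axes: x right, y down, z forward; pixel columns grow to the right and rows downward; lengths in mm; the calibration is good to about 2 mm. A picture is of the moment at which its call begins. There is no depth.
- ctrl.close_job(): hands the job in, once; it reports no verdict.
The state is a dict: "t": time; "qpos": joint angles; "qvel": joint speeds; "joint_torque": joint torques, N m; "ee_pos": TCP position; "orientation": TCP orientation; "ft_force": force on the tool from outside, world axes, zero at the start; "moment": the same for the moment, N m; "width": finger opening in mm.
Only numpy, scipy, OpenCV 4.12 (cv2) and the standard library are available. Lean on these libraries where they do the work, as an engineer would, in place of code of your own. Each camera call takes 0.05 s, during which the arm holds its last target. There are 200 camera calls.

## Working session

There is one attempt and no reset: what is moved stays moved. The work goes in short steps, Python scripts to look and compute and a tool call to move; the robot and the scene stay as the last step left them, time stands still between calls to the robot, and variables do not carry over. Pictures are saved under pics/ and viewed, on a budget of 10 in all, crops included, one or two more only if the job needs it, and the job is handed in when it is done.

Besides the shell and the picture viewer there is one more tool, called by a JSON object that holds its "op" and its "data", one argument or row to a line. apply_moves: Moves the arm, as the interface text tells. Its arguments: {"type":"object","properties":{"series":{"type":"array","items":{"type":"array","items":{"type":"array","items":{"type":"number"}}}}},"required":["series"]}

```bash
mkdir -p pics; ls; python3 - <<'E'
from workcell import ctrl
import cv2,numpy as np
np.set_printoptions(precision=4,suppress=True)
for n in("side","top"):
    d=ctrl.get_image(n); cv2.imwrite(f"pics/{n}0.png",d["img"]); print(n,d["K"],d["cam_to_world"])
o=ctrl.get_obs(); print(o)
E
```

```text
pics
side [[471.0566   0.     316.8524]
 [  0.     471.0566 236.0057]
 [  0.       0.       1.    ]] [[   0.9367    0.1611   -0.3109  798.0612]
 [   0.3499   -0.398     0.848  -992.8434]
 [   0.0129   -0.9031   -0.4292  519.6415]
 [   0.        0.        0.        1.    ]]
top [[462.9005   0.     319.0263]
 [  0.     462.9005 224.2957]
 [  0.       0.       1.    ]] [[  -0.0057   -0.9952    0.0974  385.7736]
 [  -0.9997    0.0034   -0.0239 -121.0106]
 [   0.0234   -0.0975   -0.995  1173.0577]
 [   0.        0.        0.        1.    ]]
{'t': 0.1, 'qpos': array([-1.235 ,  0.4237,  1.6306,  0.    ,  1.0886, -0.019 ]), 'qvel': array([ 0.0006, -0.0008, -0.0036,  0.0008,  0.0027, -0.0003]), 'joint_torque': array([  0.0002, -54.5611, -27.4327,   0.0646,   0.0188,  -0.    ]), 'ee_pos': array([ 216.9824, -585.5932,  214.0984]), 'orientation': array([-3.091 , -0.5541,  0.0003]), 'ft_force': array([ 0.3725,  0.7483, -0.3983]), 'moment': array([ 0.0519, -0.0031, -0.0222]), 'width': 87.52350326800675}
```

View pics/side0.png

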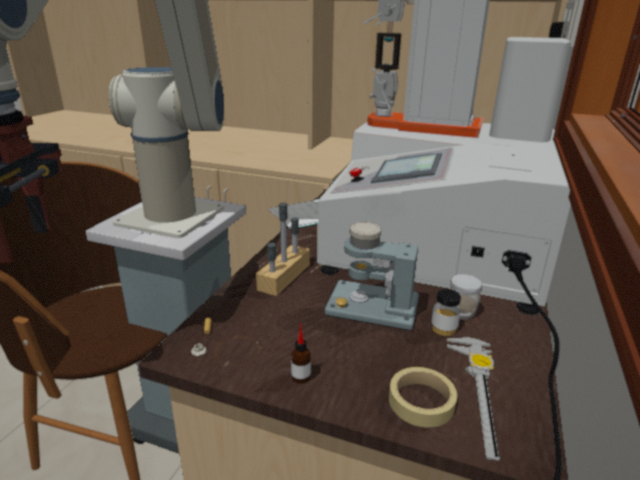

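View pics/top0.png

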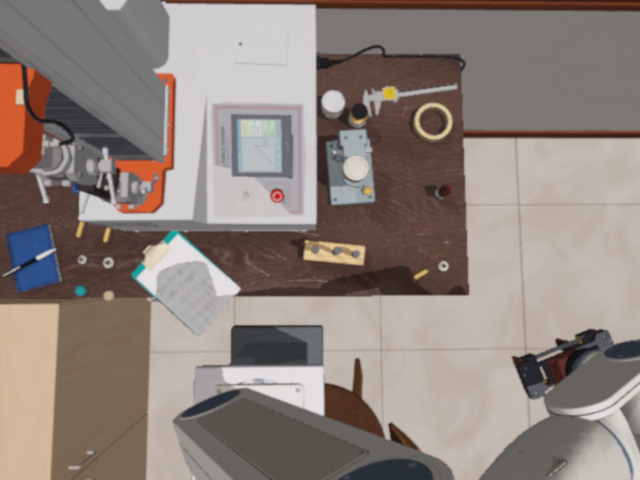

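Side view: the pot is on the upper guide at about (365,236), the rack at (284,270) with the tall rod in the middle hole, and the bottle at (301,360). Top view: pot (356,168), rack (335,252), bottle (443,191).

```bash
cat > h.py <<'E'
import cv2,numpy as np
from workcell import ctrl
np.set_printoptions(precision=2,suppress=True)
def ray(d,p):
    T=d["cam_to_world"]; v=T[:3,:3]@np.linalg.inv(d["K"])@np.array([p[0],p[1],1.]); return T[:3,3],v/np.linalg.norm(v)
def onz(d,p,z):
    o,v=ray(d,p); return o+v*(z-o[2])/v[2]
def two(d1,p1,d2,p2):
    o,v=ray(d1,p1);q,w=ray(d2,p2)
    s=np.linalg.lstsq(np.c_[v,-w],q-o,rcond=None)[0]; a=o+v*s[0];b=q+w*s[1]
    return (a+b)/2,np.linalg.norm(a-b)
def proj(d,P):
    T=np.linalg.inv(d["cam_to_world"]); c=T[:3,:3]@np.asarray(P,float)+T[:3,3]; u=d["K"]@c; return u[:2]/u[2]
E
python3 - <<'E'
from h import *
import pickle
D={n:ctrl.get_image(n) for n in("side","top")}; pickle.dump(D,open("D.pkl","wb"))
a=cv2.resize(D["top"]["img"][120:280,290:390],None,fx=3.75,fy=3.75,interpolation=cv2.INTER_CUBIC)
b=cv2.resize(D["side"]["img"][190:340,250:425],None,fx=2.4,fy=4/1.0*0.6,interpolation=cv2.INTER_CUBIC)
h=max(a.shape[0],b.shape[0]); f=lambda i:cv2.copyMakeBorder(i,0,h-i.shape[0],0,0,cv2.BORDER_CONSTANT)
m=np.hstack([f(a),f(b)]);print(m.shape);cv2.imwrite("pics/crop.png",m)
E
```

```text
(600, 795, 3)
```

View pics/crop.png

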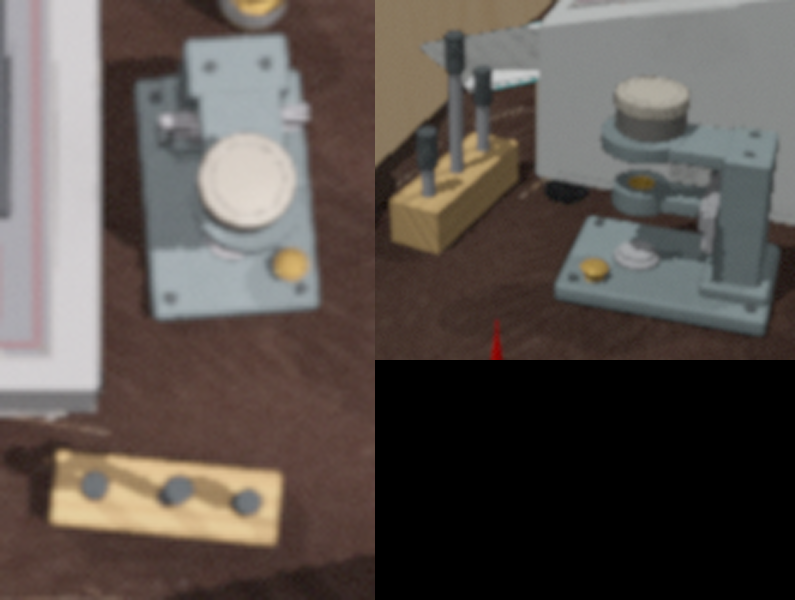

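The crop shows the pale lid at crop (247,180), rack corners at (57,450), (283,472), (277,545) and (50,522), base front corners at (157,318) and (318,303), and the long rod in the middle hole.

```bash
python3 - <<'E'
from h import *
import pickle
D=pickle.load(open("D.pkl","rb"));t,s=D["top"],D["side"]
c=lambda x,y:((x+.5)/3.75+289.5,(y+.5)/3.75+119.5); c2=lambda x,y:((x-375)/2.4+250,y/2.4+190)
def lid(d,x0,y0,x1,y1):
    im=d["img"][y0:y1,x0:x1].astype(int); m=((im.min(2)>125)&(im[...,2]-im[...,0]>8)).astype(np.uint8)
    n,l,st,ce=cv2.connectedComponentsWithStats(m); i=1+st[1:,4].argmax(); print("lid",st[i],ce[i]+[x0,y0]); return ce[i]+[x0,y0],st[i]
lt,_=lid(t,335,145,380,190); ls,_=lid(s,340,215,395,250)
print("lid top z167",onz(t,lt,167)," two",two(t,lt,s,ls))
for p in[(57,450),(283,472),(277,545),(50,522)]: print("rack",onz(t,c(*p),40))
print("base",[onz(t,c(*p),18) for p in[(157,316),(318,302),(136,82)]])
print("grips",[onz(t,c(*p),z) for p,z in[((93,485),120),((176,491),170),((246,502),100)]])
print("long tip two",two(t,c(176,491),s,c2(455,35)))
print("bottle", onz(t,(445,190),80),onz(s,(301,378),0))
E
```

```text
lid [  8  11  26  25 500] [355.43 167.73]
lid [ 10   7  31  13 316] [365.12 228.17]
lid top z167 [ 609.84 -226.51  167.  ]  two (array([ 610.65, -226.72,  164.38]), np.float64(0.45448562605928217))
rack [ 459.01 -113.19   40.  ]
rack [ 443.98 -261.03   40.  ]
rack [ 396.39 -256.38   40.  ]
rack [ 412.11 -108.51   40.  ]
base [array([ 550.36, -180.46,   18.  ]), array([ 559.63, -289.17,   18.  ]), array([ 711.18, -167.48,   18.  ])]
grips [array([ 432.5 , -135.51,  120.  ]), array([ 426.59, -182.78,  170.  ]), array([ 422.43, -230.38,  100.  ])]
long tip two (array([ 427.24, -182.73,  166.89]), np.float64(1.1544702345006164))
bottle [ 574.64 -450.9    80.  ] [ 580.52 -462.53    0.  ]
```

Sizes agree with what was given: rack 148×47 mm, base about 109×161 mm, lid at z 164–167, long rod in the middle hole. The stand's yaw is about +4.8°. Next is a move planner that prints the tool-axis shifts.

```bash
cat >> h.py <<'E'
from scipy.spatial.transform import Rotation as Ro
def plan(x,y,z,yaw=None):
    """tool-axis shift [cm] to a world point; then turn [deg] about tool x,y,z to point down with closing line at yaw [deg]"""
    o=ctrl.get_obs(); R=Ro.from_rotvec(o["orientation"]); print("t",round(o["t"],2),"pos",o["ee_pos"],"F",o["ft_force"],"w",round(o["width"],1),"q",o["qpos"])
    ya=R.as_matrix()[:,1]; yw=np.degrees(np.arctan2(ya[1],ya[0])); print("yaw",round(yw,2),"tilt",np.degrees(np.arccos(-R.as_matrix()[2,2])))
    print("shift cm",R.inv().apply(np.array([x,y,z])-o["ee_pos"])/10)
    if yaw is None: yaw=yw
    c,s=np.cos(np.radians(yaw)),np.sin(np.radians(yaw)); G=np.array([[-s,c,0],[c,s,0],[0,0,-1.]]).T
    if np.linalg.det(G)<0: G[:,0]*=-1
    print("turn deg",np.degrees((R.inv()*Ro.from_matrix(G)).as_rotvec()))
E
python3 -c "
from h import *
plan(610,-226.7,260,-20)"
```

```text
t 0.2 pos [ 217.05 -585.73  214.29] F [ 0.51 -0.6  -0.13] w 87.7 q [-1.23  0.42  1.63 -0.    1.09 -0.02]
yaw -69.67 tilt 0.054320040018996055
shift cm [ 49.32 -20.02  -4.55]
turn deg [ -0.05  -0.02 -49.67]
```

{"op": "apply_moves", "data": {
  "series": [
    [[4.11,-1.67,-0.38,0,0,0,1],[4.11,-1.67,-0.38,0,0,0,1],[4.11,-1.67,-0.38,0,0,0,1],[4.11,-1.67,-0.38,0,0,0,1],[4.11,-1.67,-0.38,0,0,0,1],[4.11,-1.67,-0.38,0,0,0,1],[4.11,-1.67,-0.38,0,0,0,1],[4.11,-1.67,-0.38,0,0,0,1],[4.11,-1.67,-0.38,0,0,0,1],[4.11,-1.67,-0.38,0,0,0,1],[4.11,-1.67,-0.38,0,0,0,1],[4.11,-1.67,-0.38,0,0,0,1]]
  ]
}}

```text
t: 1.4
ee_pos: [611.1, -225.3, 260.4]
orientation: [-3.092, -0.554, 0.0]
ft_force: [0.4, -0.3, 0.7]
width: 88.1
```

{"op": "apply_moves", "data": {
  "series": [
    [[0,0,0,0,0,-8,1],[0,0,0,0,0,-8,1],[0,0,0,0,0,-8,1],[0,0,0,0,0,-8,1],[0,0,0,0,0,-8,1],[0,0,0,0,0,-8,1],[0,0,0,0,0,0,1],[0,0,0,0,0,0,1],[0,0,0,0,0,0,1]]
  ]
}}

```text
t: 2.3
ee_pos: [609.9, -226.8, 260.3]
orientation: [-2.602, -1.76, 0.0]
ft_force: [0.4, -0.3, -0.3]
width: 87.7
```

```bash
python3 - <<'E'
from h import *
plan(610,-226.7,154,-20)
d=ctrl.get_image("wrist"); print(d["K"],d["cam_to_world"]); cv2.imwrite("pics/w1.png",d["img"])
print("pot exp",proj(d,[610,-226.7,167]))
E
```

```text
t 2.3 pos [ 609.94 -226.78  260.27] F [ 0.43 -0.33 -0.28] w 87.7 q [-0.37  0.42  1.53  0.    1.2   0.01]
yaw -21.83 tilt 0.012687735193969997
shift cm [ 0.01  0.   10.63]
turn deg [-0.01 -0.   -1.83]
[[330.96   0.   317.34]
 [  0.   330.96 234.07]
 [  0.     0.     1.  ]] [[   0.93   -0.36   -0.1   638.47]
 [  -0.37   -0.89   -0.26 -157.18]
 [  -0.      0.28   -0.96  430.06]
 [   0.      0.      0.      1.  ]]
pot exp [316.86 233.63]
```

View pics/w1.png

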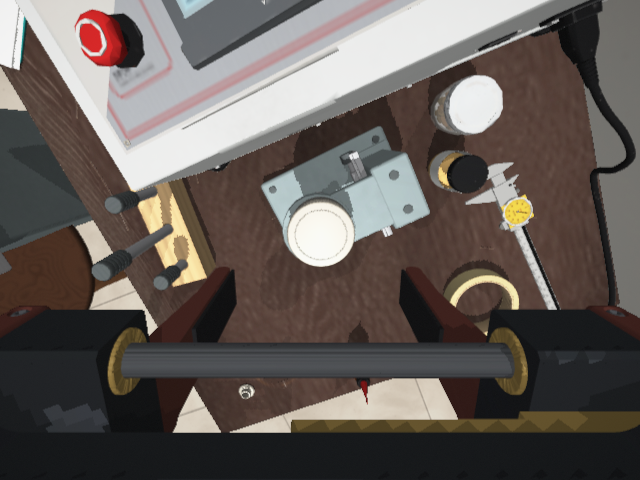

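The lid is at (320,232), about 2 mm from the predicted spot. The open fingers straddle it at about (215,300) and (420,300). I'll descend and grip.

{"op": "apply_moves", "data": {
  "series": [
    [[0,0.15,1.5,0,0,0,1],[0,0,2,0,0,0,1],[0,0,2,0,0,0,1],[0,0,2,0,0,0,1],[0,0,1.5,0,0,0,1],[0,0,1,0,0,0,1],[0,0,0.6,0,0,0,1],[0,0,0,0,0,0,1],[0,0,0,0,0,0,0.6],[0,0,0,0,0,0,0.5],[0,0,0,0,0,0,0.4],[0,0,0,0,0,0,0.4]]
  ]
}}

```text
t: 3.55
ee_pos: [611.6, -227.4, 154.9]
orientation: [2.599, 1.764, 0.001]
ft_force: [-0.5, -0.6, 0.3]
width: 59.1
```

{"op": "apply_moves", "data": {
  "series": [
    [[0,0,0,0,0,0,0.4],[0,0,0,0,0,0,0.4],[0,0,0,0,0,0,0.4],[0,0,0,0,0,0,0.4]]
  ]
}}

```text
t: 3.95
ee_pos: [611.4, -227.3, 154.4]
orientation: [-2.599, -1.764, -0.0]
ft_force: [1.1, -0.1, 0.6]
width: 35.3
```

The fingers closed to 35 mm, less than the 57 mm pot, so they are not holding it by its diameter. I'll look before moving anything.

```bash
python3 - <<'E'
from h import *
d=ctrl.get_image("wrist"); s=ctrl.get_image("side")
b=cv2.resize(s["img"][150:330,300:430],None,fx=2.4,fy=2.4,interpolation=cv2.INTER_CUBIC)
a=d["img"][100:532,80:560]; h=max(a.shape[0],b.shape[0]); f=lambda i:cv2.copyMakeBorder(i,0,h-i.shape[0],0,0,cv2.BORDER_CONSTANT)
cv2.imwrite("pics/g1.png",np.hstack([f(a),f(b)])); print(a.shape,b.shape)
E
```

```text
(380, 480, 3) (432, 312, 3)
```

View pics/g1.png

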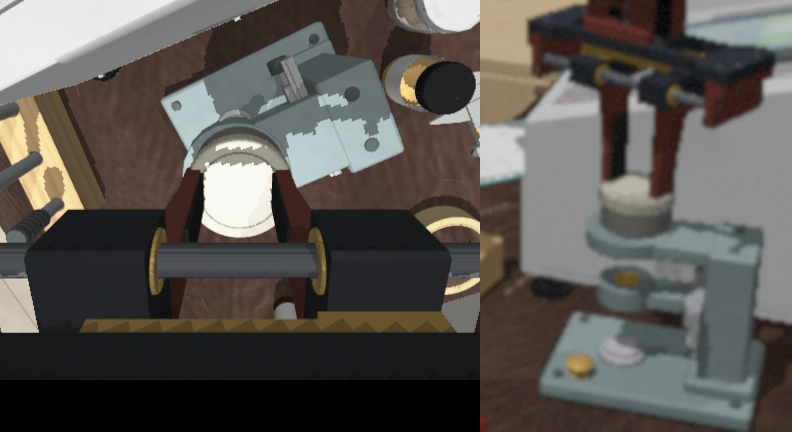

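```bash
python3 - <<'E'
from h import *
o=ctrl.get_obs(); R=Ro.from_rotvec(o["orientation"]).as_matrix(); p=o["ee_pos"]; print("tips",ctrl.tcp_to_tips,p,o["width"],o["ft_force"])
d=ctrl.get_image("wrist"); s=ctrl.get_image("side")
for z in(10,-12):
  for sg in(1,-1):
    P=p+R@np.array([0,sg*(o["width"]/2),z]); print(z,sg,P,"wrist crop",proj(d,P)-[80,100],"side crop",(proj(s,P)-[300,150])*2.4+[480,0])
for z in(135,167):
  for c in([612,-227,z],[583.5,-227,z],[640.5,-227,z],[612,-198.5,z],[612,-255.5,z]): print(c,"wrist",proj(d,c)-[80,100],"side",(proj(s,c)-[300,150])*2.4+[480,0])
E
```

```text
tips 14.0 [ 611.39 -227.32  154.33] 35.040713157593686 [ 0.04 -0.39  0.2 ]
10 1 [ 627.67 -233.79  144.33] wrist crop [266.53 172.82] side crop [653.76 218.78]
10 -1 [ 595.1  -220.85  144.34] wrist crop [206.61 172.87] side crop [617.15 205.11]
-12 1 [ 627.67 -233.79  166.33] wrist crop [270.1  189.22] side crop [655.63 192.44]
-12 -1 [ 595.11 -220.85  166.34] wrist crop [202.84 189.28] side crop [618.57 179.26]
[612, -227, 135] wrist [237.35 166.12] side [635.43 222.73]
[583.5, -227, 135] wrist [194.67 182.01] side [600.02 216.67]
[640.5, -227, 135] wrist [281.28 149.77] side [671.56 228.9 ]
[612, -198.5, 135] wrist [219.45 124.15] side [644.9  207.98]
[612, -255.5, 135] wrist [254.   205.17] side [625.41 238.31]
[612, -227, 167] wrist [237.33 188.89] side [637.81 184.94]
[583.5, -227, 167] wrist [187.13 207.2 ] side [601.82 179.17]
[640.5, -227, 167] wrist [289.27 169.95] side [674.55 190.82]
[612, -198.5, 167] wrist [216.08 140.07] side [647.37 171.  ]
[612, -255.5, 167] wrist [256.85 233.73] side [627.7  199.68]
```

```bash
python3 - <<'E'
from h import *
# wrist camera in tool frame is fixed: use present pose, project the open tips at +-44 and compare with w1.png
o=ctrl.get_obs(); R=Ro.from_rotvec(o["orientation"]).as_matrix(); p=o["ee_pos"]; d=ctrl.get_image("wrist")
for z in(14,-12,-40):
  print(z,[proj(d,p+R@np.array([x,sg*44,z])) for sg in(-1,1) for x in(-10,10)])
print("x axis",R[:,0],"body",[(z,(proj(ctrl.get_image('side'),p+R@np.array([0,0,-z]))-[300,150])*2.4+[480,0]) for z in(66,90)])
a=cv2.imread("pics/w1.png")[220:380,160:480]; b=d["img"][220:380,160:480]
cv2.imwrite("pics/f.png",np.vstack([cv2.resize(i,None,fx=2,fy=1.85) for i in(a,b)]))
E
```

```text
14 [array([243.87, 285.76]), array([241.76, 254.54]), array([389.38, 285.64]), array([391.38, 254.41])]
-12 [array([233.39, 306.68]), array([230.62, 271.55]), array([399.64, 306.55]), array([402.28, 271.4 ])]
-40 [array([218.14, 337.1 ]), array([214.26, 296.52]), array([414.58, 336.96]), array([418.29, 296.35])]
x axis [0.37 0.93 0.  ] body [(66, array([641.02, 119.23])), (90, array([642.95,  88.46]))]
```

View pics/f.png

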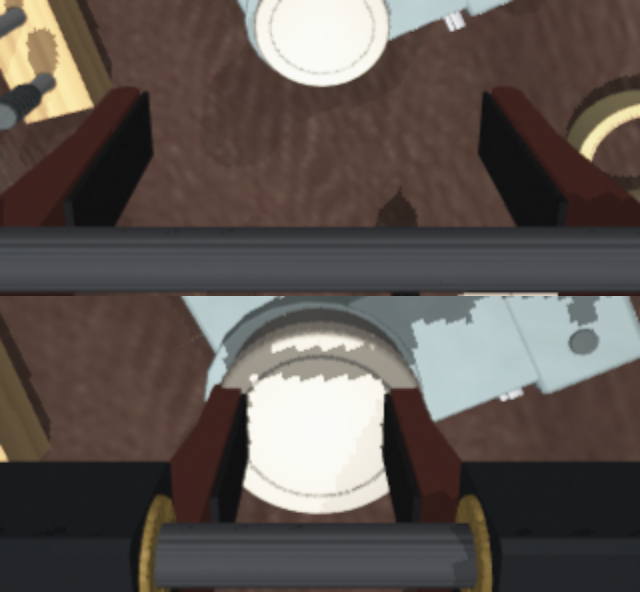

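The picture shows the fingertips at lid height (z about 166), with the pads ending at pixels (403,269) and (400,304). That puts the tips about 12 mm behind the reported TCP, not 14 mm ahead, so they closed just above the lid and the pot hasn't moved. From here I use the measured rule tip z ≈ ee_z + 12. I'll reopen, go 2.6 cm lower and grip again.

{"op": "apply_moves", "data": {
  "series": [
    [[0,0,0,0,0,0,1],[0,0,0,0,0,0,1],[0,0,0,0,0,0,1],[0,0,0,0,0,0,1],[0,0,0,0,0,0,1],[0,0,0,0,0,0,1],[0,0,0,0,0,0,1]]
  ]
}}

```text
t: 5.0
ee_pos: [611.4, -227.3, 154.4]
orientation: [-2.599, -1.764, 0.0]
ft_force: [-0.6, -0.1, -0.4]
width: 86.4
```

{"op": "apply_moves", "data": {
  "series": [
    [[0,0,0.6,0,0,0,1],[0,0,0.6,0,0,0,1],[0,0,0.6,0,0,0,1],[0,0,0.4,0,0,0,1],[0,0,0.3,0,0,0,1],[0,0,0,0,0,0,1]]
  ]
}}

```text
t: 5.6
ee_pos: [611.1, -227.2, 128.7]
orientation: [-2.599, -1.764, 0.001]
ft_force: [-0.3, 0.6, -0.1]
width: 87.4
```

{"op": "apply_moves", "data": {
  "series": [
    [[0,0,0,0,0,0,0.55],[0,0,0,0,0,0,0.55],[0,0,0,0,0,0,0.5],[0,0,0,0,0,0,0.4],[0,0,0,0,0,0,0.4],[0,0,0,0,0,0,0.4],[0,0,0,0,0,0,0.4],[0,0,0,0,0,0,0.4]]
  ]
}}

```text
t: 6.4
ee_pos: [611.5, -227.4, 129.6]
orientation: [2.599, 1.764, 0.0]
ft_force: [0.1, -0.4, 1.7]
width: 54.3
```

Width 54 mm, so it holds. Now I lift and plan the carry.

{"op": "apply_moves", "data": {
  "series": [
    [[0,0,-0.3,0,0,0,0.4],[0,0,-0.6,0,0,0,0.4],[0,0,-1,0,0,0,0.4],[0,0,-1,0,0,0,0.4],[0,0,-1,0,0,0,0.4],[0,0,-1,0,0,0,0.4],[0,0,-0.6,0,0,0,0.4],[0,0,0,0,0,0,0.4],[0,0,0,0,0,0,0.4]]
  ]
}}

```text
t: 7.3
ee_pos: [611.3, -227.3, 184.4]
orientation: [-2.599, -1.764, 0.0]
ft_force: [-0.6, 0.8, -1.0]
width: 54.5
```

```bash
python3 -c "
from h import *
plan(460,-420,155,-70)"
```

```text
t 7.3 pos [ 611.28 -227.33  184.38] F [-0.59  0.82 -1.04] w 54.5 q [-0.37  0.5   1.59  0.    1.06  0.  ]
yaw -21.67 tilt 0.0022176466011078126
shift cm [-23.49  -6.94   2.94]
turn deg [-0.    0.   48.33]
```

{"op": "apply_moves", "data": {
  "series": [
    [[-1,-0.3,0,0,0,0,0.4],[-2.1,-0.62,0,0,0,0,0.4],[-2.2,-0.65,0,0,0,0,0.4],[-2.3,-0.68,0,0,0,0,0.4],[-2.3,-0.68,0,0,0,0,0.4],[-2.3,-0.68,0,0,0,0,0.4],[-2.3,-0.68,0,0,0,0,0.4],[-2.3,-0.68,0,0,0,0,0.4],[-2.3,-0.68,0,0,0,0,0.4],[-2.2,-0.65,0,0,0,0,0.4],[-1.4,-0.4,0,0,0,0,0.4],[-0.8,-0.24,0,0,0,0,0.4]]
  ]
}}

```text
t: 8.5
ee_pos: [458.9, -421.0, 184.0]
orientation: [-2.6, -1.762, 0.0]
ft_force: [0.7, -0.7, -0.9]
width: 54.7
```

{"op": "apply_moves", "data": {
  "series": [
    [[0,0,1,0,0,3,0.4],[0,0,1.5,0,0,6,0.4],[0,0,1.5,0,0,7,0.4],[0,0,2,0,0,7,0.4],[0,0,2,0,0,7,0.4],[0,0,2,0,0,7,0.4],[0,0,1.5,0,0,7,0.4],[0,0,1.5,0,0,4,0.4],[0,0,1,0,0,0,0.4],[0,0,0,0,0,0,0.4]]
  ]
}}

```text
t: 9.5
ee_pos: [459.5, -419.1, 42.9]
orientation: [-3.089, -0.558, 0.002]
ft_force: [-0.0, 0.0, -0.6]
width: 54.4
```

```bash
python3 - <<'E'
from h import *
plan(460,-420,-5,-70)
b=ctrl.get_image("side")["img"][250:420,150:350]; cv2.imwrite("pics/p1.png",cv2.resize(b,None,fx=3,fy=3,interpolation=cv2.INTER_CUBIC))
E
```

```text
t 9.5 pos [ 459.51 -419.13   42.9 ] F [-0.04  0.   -0.56] w 54.4 q [-0.76  0.65  1.72  0.    0.78  0.45]
yaw -69.54 tilt 0.15810628957703787
shift cm [0.02 0.11 4.79]
turn deg [-0.14  0.07  0.46]
```

View pics/p1.png

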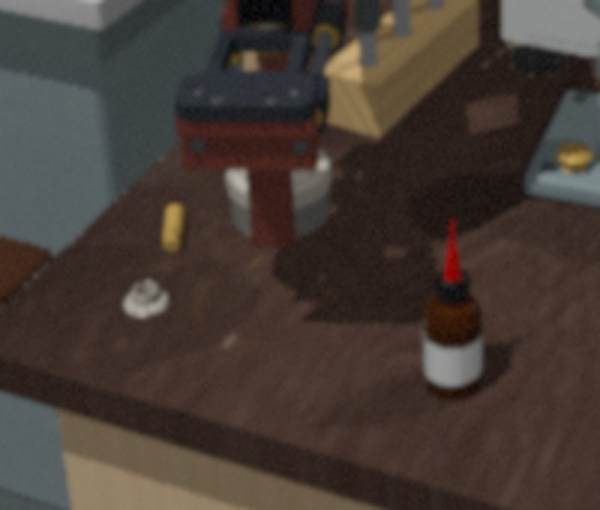

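The pot hangs upright at (278,195), clear of the bar stud, eyelet and bottle. I lower it gently.

{"op": "apply_moves", "data": {
  "series": [
    [[0,0,0.8,0,0,0,0.4],[0,0,1,0,0,0,0.4],[0,0,1,0,0,0,0.4],[0,0,0.8,0,0,0,0.4],[0,0,0.4,0,0,0,0.4],[0,0,0.3,0,0,0,0.4],[0,0,0.2,0,0,0,0.4],[0,0,0.1,0,0,0,0.4],[0,0,0.1,0,0,0,0.4],[0,0,0,0,0,0,0.4]]
  ]
}}

```text
t: 10.55
ee_pos: [460.2, -420.2, -2.5]
orientation: [3.092, 0.554, 0.0]
ft_force: [-0.6, 0.1, -1.1]
width: 54.6
```

{"op": "apply_moves", "data": {
  "series": [
    [[0,0,0.1,0,0,0,0.4],[0,0,0.1,0,0,0,0.4],[0,0,0.1,0,0,0,0.4],[0,0,0,0,0,0,0.4]]
  ]
}}

```text
t: 10.95
ee_pos: [460.1, -420.1, -5.4]
orientation: [3.092, 0.554, 0.0]
ft_force: [-0.8, 0.4, 1.5]
width: 54.2
```

{"op": "apply_moves", "data": {
  "series": [
    [[0,0,0.05,0,0,0,0.4],[0,0,0.05,0,0,0,0.4],[0,0,0,0,0,0,0.4]]
  ]
}}

```text
t: 11.25
ee_pos: [460.2, -420.1, -5.5]
orientation: [3.092, 0.554, 0.0]
ft_force: [-2.5, 1.6, 11.8]
width: 54.6
```

The pot is on the desk: force is up 12 N and z has stopped at -5.5. I release and rise.

{"op": "apply_moves", "data": {
  "series": [
    [[0,0,-0.07,0,0,0,0.4],[0,0,0,0,0,0,0.7],[0,0,0,0,0,0,0.85],[0,0,0,0,0,0,0.95],[0,0,0,0,0,0,1],[0,0,0,0,0,0,1],[0,0,-0.5,0,0,0,1],[0,0,-1.5,0,0,0,1],[0,0,-2,0,0,0,1],[0,0,-3,0,0,0,1],[0,0,-4,0,0,0,1],[0,0,-4,0,0,0,1]]
  ]
}}

```text
t: 12.45
ee_pos: [459.9, -419.9, 146.5]
orientation: [3.092, 0.554, 0.0]
ft_force: [0.7, -0.4, -0.2]
width: 87.8
```

{"op": "apply_moves", "data": {
  "series": [
    [[0,0,-4,0,0,0,1],[0,0,-4,0,0,0,1],[0,0,-2,0,0,0,1],[0,0,0,0,0,0,1]]
  ]
}}

```text
t: 12.85
ee_pos: [461.6, -421.5, 249.2]
orientation: [3.086, 0.553, 0.008]
ft_force: [0.2, -0.3, 0.5]
width: 87.6
```

```bash
python3 - <<'E'
from h import *
import pickle
plan(428,-184,230,-6)
D={n:ctrl.get_image(n) for n in("side","top")}; pickle.dump(D,open("D2.pkl","wb"))
t,s=D["top"],D["side"]
# bore: dark hole in the brass bush, seen from above
a=cv2.resize(t["img"][140:220,315:395],None,fx=5,fy=5,interpolation=cv2.INTER_CUBIC)
b=cv2.resize(s["img"][200:360,210:420],None,fx=1.88,fy=2.5*1.0*0.752,interpolation=cv2.INTER_CUBIC)
h=max(a.shape[0],b.shape[0]); f=lambda i:cv2.copyMakeBorder(i,0,h-i.shape[0],0,0,cv2.BORDER_CONSTANT)
m=np.hstack([f(a),f(b)]);cv2.imwrite("pics/c2.png",m);print(m.shape)
print("exp bore",proj(t,[610,-229,135]),"pot exp",proj(s,[460,-420,32]),proj(t,[460,-420,32]))
E
```

```text
t 12.85 pos [ 461.61 -421.5   249.24] F [ 0.25 -0.27  0.5 ] w 87.6 q [-0.76  0.38  1.61  0.    1.14  0.46]
yaw -69.67 tilt 0.4656844819611977
shift cm [  5.09 -23.45   1.77]
turn deg [  0.49   0.05 -63.67]
(400, 795, 3)
exp bore [355.09 170.73] pot exp [244.73 328.98] [428.44 238.93]
```

View pics/c2.png

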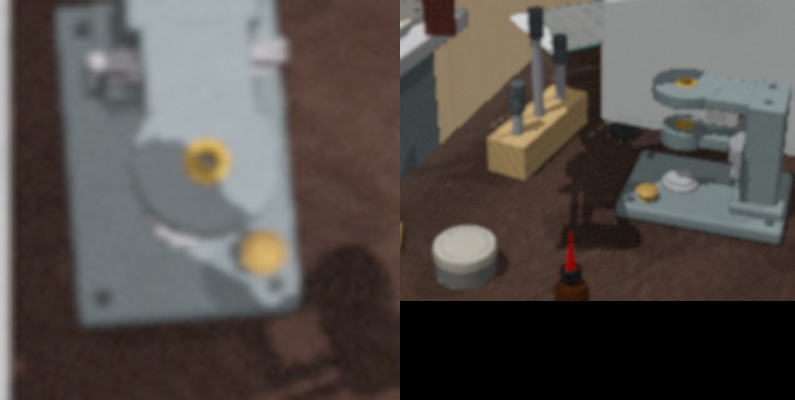

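The pot stands upright on the desk at (465,255) in the crop. The brass bush is visible at (207,160), which is about (356,172) in the full top view. I measure both bushes by colour.

```bash
python3 - <<'E'
from h import *
import pickle
D=pickle.load(open("D2.pkl","rb"));t,s=D["top"],D["side"]
def brass(d,x0,y0,x1,y1):
    im=d["img"][y0:y1,x0:x1]; im=cv2.resize(im,None,fx=6,fy=6,interpolation=cv2.INTER_CUBIC); hsv=cv2.cvtColor(im,cv2.COLOR_BGR2HSV)
    m=cv2.inRange(hsv,(12,80,60),(35,255,255)); cs,_=cv2.findContours(m,cv2.RETR_EXTERNAL,cv2.CHAIN_APPROX_NONE)
    c=max(cs,key=cv2.contourArea); e=cv2.fitEllipse(cv2.convexHull(c)); p=(np.array(e[0])+.5)/6-.5+[x0,y0]; print("ellipse px",p,np.array(e[1])/6); return p
a=brass(t,347,163,366,181); b=brass(s,353,236,372,250)
print("upper: top z135",onz(t,a,135),"side z135",onz(s,b,135),"two",two(t,a,s,b))
E
```

```text
ellipse px [355.8  171.88] [8.79 8.87]
ellipse px [361.9  243.36] [ 5.13 11.36]
upper: top z135 [ 607.35 -230.6   135.  ] side z135 [ 607.69 -231.24  135.  ] two (array([ 607.48, -230.61,  134.66]), np.float64(0.11966826902962423))
```

Both views agree on the upper bore at (607.4, -230.7, 135), within 1 mm. Next I turn the tool and go over the long rod.

{"op": "apply_moves", "data": {
  "series": [
    [[0.9,-4,0,0,0,0,1],[0.9,-4,0,0,0,0,1],[0.9,-4,0,0,0,0,1],[0.9,-4,0,0,0,-8,1],[0,0,0,0,0,-8,1],[0,0,0,0,0,-8,1],[0,0,0,0,0,-8,1],[0,0,0,0,0,-8,1],[0,0,0,0,0,-8,1],[0,0,0,0,0,-2,1],[0,0,0,0,0,0,1]]
  ]
}}

```text
t: 14.05
ee_pos: [437.3, -256.9, 242.4]
orientation: [-2.566, -1.808, 0.002]
ft_force: [-0.3, 0.5, -0.2]
width: 87.6
```

```bash
python3 -c "
from h import *
plan(427.5,-184,205,-20)"
```

```text
t 14.05 pos [ 437.26 -256.93  242.4 ] F [-0.3   0.49 -0.2 ] w 87.6 q [-0.55  0.22  1.86 -0.    1.07 -0.21]
yaw -19.66 tilt 0.1926234032242393
shift cm [ 6.54 -3.36  3.76]
turn deg [-0.19 -0.04  0.34]
```

{"op": "apply_moves", "data": {
  "series": [
    [[1,-0.5,0,0,0,0,1],[1.5,-0.8,0,0,0,0,1],[2,-1,0.8,0,0,0,1],[1.5,-0.8,1,0,0,0,1],[0.5,-0.26,1,0,0,0,1],[0,0,1,0,0,0,1],[0,0,0,0,0,0,1],[0,0,0,0,0,0,1]]
  ]
}}

```text
t: 14.85
ee_pos: [428.7, -185.5, 205.8]
orientation: [-2.568, -1.809, 0.0]
ft_force: [-1.2, -0.2, -0.9]
width: 87.8
```

```bash
python3 - <<'E'
from h import *
plan(427.5,-184,126,-20)
d=ctrl.get_image("wrist"); cv2.imwrite("pics/w2.png",d["img"][60:360,140:500])
print("grip top exp in crop",[proj(d,[427.5,-184,z])-[140,60] for z in(170,136)])
E
```

```text
t 14.85 pos [ 428.7  -185.46  205.81] F [-1.22 -0.15 -0.9 ] w 87.8 q [-0.43  0.2   1.98 -0.    0.96 -0.09]
yaw -19.69 tilt 0.024743007587850623
shift cm [ 0.1  -0.16  7.98]
turn deg [-0.02  0.    0.31]
grip top exp in crop [array([174.3 , 196.26]), array([174.73, 180.98])]
```

View pics/w2.png

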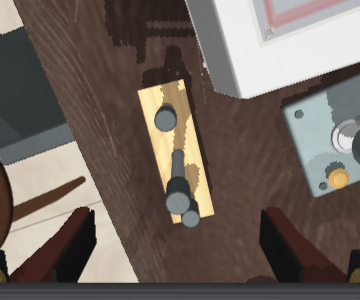

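The long rod's grip top is at crop (178,202), a few pixels from the prediction and midway between the open fingers. I descend and grip.

{"op": "apply_moves", "data": {
  "series": [
    [[0,0,1,0,0,0,1],[0,0,1.5,0,0,0,1],[-0.1,0,1.5,0,0,0,1],[0,0,1.5,0,0,0,1],[0,0,1.2,0,0,0,1],[0,0,0.8,0,0,0,1],[0,0,0.5,0,0,0,1],[0,0,0,0,0,0,1],[0,0,0,0,0,0,0.6]]
  ]
}}

```text
t: 15.8
ee_pos: [428.5, -186.1, 126.3]
orientation: [2.568, 1.809, 0.0]
ft_force: [0.3, 0.7, 0.3]
width: 82.8
```

{"op": "apply_moves", "data": {
  "series": [
    [[0,0,0,0,0,0,0.4],[0,0,0,0,0,0,0.3],[0,0,0,0,0,0,0.2],[0,0,0,0,0,0,0.1],[0,0,0,0,0,0,0],[0,0,0,0,0,0,0],[0,0,0,0,0,0,0],[0,0,0,0,0,0,0]]
  ]
}}

```text
t: 16.6
ee_pos: [428.2, -186.0, 126.0]
orientation: [-2.568, -1.809, 0.0]
ft_force: [0.5, -0.5, 0.4]
width: 19.5
```

```bash
python3 -c "
from h import *
plan(427.5,-184,126,-20)"
```

```text
t 16.6 pos [ 428.17 -185.99  126.05] F [ 0.52 -0.52  0.36] w 19.5 q [-0.44  0.33  2.04  0.    0.77 -0.09]
yaw -19.67 tilt 0.006801769073500095
shift cm [ 0.16 -0.13  0.  ]
turn deg [-0.01 -0.    0.33]
```

{"op": "apply_moves", "data": {
  "series": [
    [[0,0,0,0,0,0,0],[0,0,0,0,0,0,0],[0,0,0,0,0,0,0],[0,0,-0.2,0,0,0,0],[0,0,-0.4,0,0,0,0],[0,0,-0.6,0,0,0,0],[0,0,-0.8,0,0,0,0],[0,0,-1,0,0,0,0],[0,0,-1,0,0,0,0],[0,0,0,0,0,0,0]]
  ]
}}

```text
t: 17.6
ee_pos: [429.2, -186.5, 167.8]
orientation: [2.566, 1.808, 0.002]
ft_force: [0.0, -0.7, -1.9]
width: 17.7
```

{"op": "apply_moves", "data": {
  "series": [
    [[0,0,-1,0,0,0,0],[0,0,-1.5,0,0,0,0],[0,0,-1.5,0,0,0,0],[0,0,-1.5,0,0,0,0],[0,0,-1.5,0,0,0,0],[0,0,-1.5,0,0,0,0],[0,0,-1.5,0,0,0,0],[0,0,-1,0,0,0,0],[0,0,-0.5,0,0,0,0],[0,0,0,0,0,0,0]]
  ]
}}

```text
t: 18.6
ee_pos: [428.4, -186.1, 281.5]
orientation: [2.568, 1.809, 0.001]
ft_force: [0.6, 0.9, -1.1]
width: 17.4
```

```bash
python3 -c "
from h import *
plan(607.4,-230.7,290,-20)"
```

```text
t 18.6 pos [ 428.37 -186.09  281.55] F [ 0.59  0.86 -1.07] w 17.4 q [-0.44  0.1   1.9  -0.    1.14 -0.09]
yaw -19.67 tilt 0.05152045178329995
shift cm [ 1.83 18.36 -0.83]
turn deg [0.05 0.01 0.33]
```

The rod is held at 17.6 mm and its weight shows in the force. I carry it over the bore.

{"op": "apply_moves", "data": {
  "series": [
    [[0.1,0.8,0,0,0,0,0],[0.2,1.8,0,0,0,0,0],[0.2,2.2,0,0,0,0,0],[0.24,2.4,0,0,0,0,0],[0.25,2.6,0,0,0,0,0],[0.25,2.6,0,0,0,0,0],[0.2,2.2,0,0,0,0,0],[0.2,2,0,0,0,0,0],[0.14,1.2,0,0,0,0,0],[0.05,0.56,0,0,0,0,0],[0,0,0,0,0,0,0],[0,0,0,0,0,0,0]]
  ]
}}

```text
t: 19.8
ee_pos: [606.6, -230.4, 280.7]
orientation: [-2.568, -1.809, 0.001]
ft_force: [-0.3, -0.4, -1.5]
width: 17.3
```

```bash
python3 - <<'E'
from h import *
import pickle
plan(607.4,-230.7,281,-20)
D={n:ctrl.get_image(n) for n in("side","top","wrist")}; pickle.dump(D,open("D3.pkl","wb"))
s,w=D["side"],D["wrist"]
a=cv2.resize(s["img"][160:300,320:410],None,fx=4.2,fy=4.2,interpolation=cv2.INTER_CUBIC)
b=cv2.resize(w["img"][150:330,220:410],None,fx=2.1,fy=2.1,interpolation=cv2.INTER_CUBIC)
h=max(a.shape[0],b.shape[0]); f=lambda i:cv2.copyMakeBorder(i,0,h-i.shape[0],0,0,cv2.BORDER_CONSTANT)
m=np.hstack([f(a),f(b)]);cv2.imwrite("pics/r1.png",m);print(m.shape,a.shape)
for P in([607.4,-230.7,161],[607.4,-230.7,175],[607.4,-230.7,285],[607.4,-230.7,135]): print(P,"side",(proj(s,P)-[320,160])*4.2,"wrist",(proj(w,P)-[220,150])*2.1+[a.shape[1],0])
E
```

```text
t 19.8 pos [ 606.56 -230.37  280.74] F [-0.34 -0.43 -1.46] w 17.3 q [-0.38  0.4   1.51 -0.    1.23 -0.04]
yaw -19.67 tilt 0.058632697935267965
shift cm [-0.    0.09 -0.03]
turn deg [-0.06 -0.    0.33]
(588, 777, 3) (588, 378, 3)
[607.4, -230.7, 161] side [178.88 295.83] wrist [583.6  158.63]
[607.4, -230.7, 175] side [180.65 266.36] wrist [583.63 167.17]
[607.4, -230.7, 285] side [195.49  19.5 ] wrist [584.1  278.67]
[607.4, -230.7, 135] side [175.66 349.49] wrist [583.54 144.65]
```

View pics/r1.png

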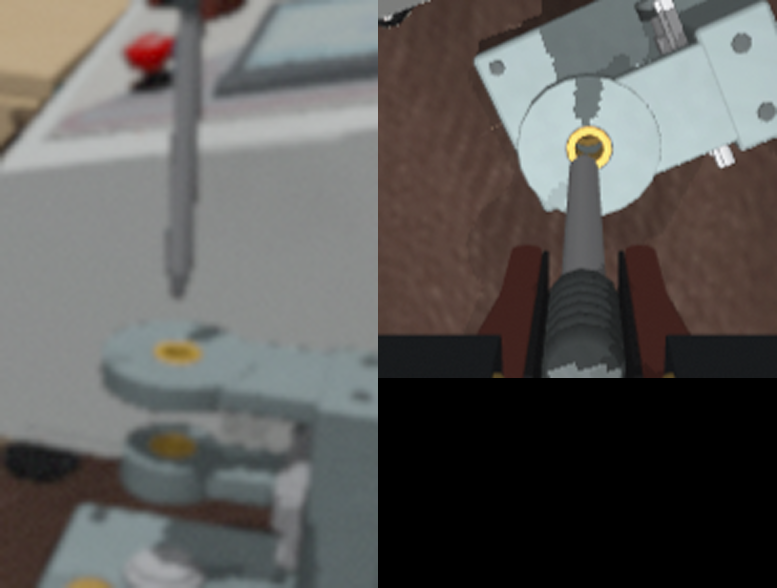

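Side view: rod tip at (177,297), bush at (179,351). Wrist view: tip at (584,158), bush at (589,148). Compared with the predictions, the tip must go about +2.2 mm along tool y and -0.9 mm along tool x. The rod is plumb to about 0.01 rad and its tip is at z ≈ 160.5.

{"op": "apply_moves", "data": {
  "series": [
    [[-0.09,0.2,0,0,0,0,0],[0,0,0.5,0,0,0,0],[0,0,0.5,0,0,0,0],[0,0,0.5,0,0,0,0],[0,0,0.5,0,0,0,0],[0,0,0.4,0,0,0,0],[0,0,0.4,0,0,0,0],[0,0,0.3,0,0,0,0],[0,0,0.2,0,0,0,0],[0,0,0,0,0,0,0]]
  ]
}}

```text
t: 20.95
ee_pos: [608.7, -232.0, 247.8]
orientation: [-2.568, -1.809, 0.0]
ft_force: [0.4, -0.7, -1.5]
width: 17.1
```

{"op": "apply_moves", "data": {
  "series": [
    [[0,0,0.2,0,0,0,0],[0,0,0.2,0,0,0,0],[0,0,0.2,0,0,0,0],[0,0,0.2,0,0,0,0],[0,0,0.2,0,0,0,0],[0,0,0.2,0,0,0,0],[0,0,0,0,0,0,0]]
  ]
}}

```text
t: 21.65
ee_pos: [608.6, -232.0, 235.7]
orientation: [-2.568, -1.809, 0.001]
ft_force: [0.5, -0.1, -1.1]
width: 17.3
```

The full shaft is entering the upper bore with no side force. I continue in steps.

{"op": "apply_moves", "data": {
  "series": [
    [[0,0,0.3,0,0,0,0],[0,0,0.3,0,0,0,0],[0,0,0.3,0,0,0,0],[0,0,0.3,0,0,0,0],[0,0,0.3,0,0,0,0],[0,0,0.3,0,0,0,0],[0,0,0.3,0,0,0,0],[0,0,0.2,0,0,0,0],[0,0,0,0,0,0,0]]
  ]
}}

```text
t: 22.55
ee_pos: [608.7, -232.0, 212.7]
orientation: [-2.568, -1.809, 0.0]
ft_force: [0.6, 0.9, -1.3]
width: 17.8
```

{"op": "apply_moves", "data": {
  "series": [
    [[0,0,0.2,0,0,0,0],[0,0,0.2,0,0,0,0],[0,0,0.2,0,0,0,0],[0,0,0.2,0,0,0,0],[0,0,0.2,0,0,0,0],[0,0,0,0,0,0,0]]
  ]
}}

```text
t: 23.15
ee_pos: [608.6, -232.0, 202.7]
orientation: [-2.568, -1.809, 0.001]
ft_force: [0.8, -1.1, -1.5]
width: 17.8
```

{"op": "apply_moves", "data": {
  "series": [
    [[0,0,0.2,0,0,0,0],[0,0,0.2,0,0,0,0],[0,0,0.2,0,0,0,0],[0,0,0.2,0,0,0,0],[0,0,0.2,0,0,0,0],[0,0,0.2,0,0,0,0],[0,0,0,0,0,0,0]]
  ]
}}

```text
t: 23.85
ee_pos: [608.6, -232.0, 190.7]
orientation: [-2.568, -1.809, 0.001]
ft_force: [-0.0, -0.3, -1.7]
width: 17.8
```

{"op": "apply_moves", "data": {
  "series": [
    [[0,0,0.2,0,0,0,0],[0,0,0.2,0,0,0,0],[0,0,0.2,0,0,0,0],[0,0,0.2,0,0,0,0],[0,0,0.2,0,0,0,0],[0,0,0.2,0,0,0,0],[0,0,0,0,0,0,0]]
  ]
}}

```text
t: 24.55
ee_pos: [608.7, -232.0, 178.7]
orientation: [-2.568, -1.809, 0.0]
ft_force: [0.3, -0.4, -2.3]
width: 17.2
```

{"op": "apply_moves", "data": {
  "series": [
    [[0,0,0.2,0,0,0,0],[0,0,0.2,0,0,0,0],[0,0,0.2,0,0,0,0],[0,0,0.2,0,0,0,0],[0,0,0.2,0,0,0,0],[0,0,0.2,0,0,0,0],[0,0,0.2,0,0,0,0],[0,0,0.1,0,0,0,0],[0,0,0,0,0,0,0],[0,0,0,0,0,0,0],[0,0,0,0,0,0,0]]
  ]
}}

```text
t: 25.65
ee_pos: [608.8, -232.0, 163.9]
orientation: [-2.568, -1.809, -0.0]
ft_force: [0.9, 1.7, -3.0]
width: 17.8
```

```bash
python3 - <<'E'
from h import *
plan(608.5,-232,163,-20)
s=ctrl.get_image("side"); c=lambda P:(proj(s,P)-[180,190])*3.2
cv2.imwrite("pics/e.png",cv2.resize(s["img"][190:375,180:425],None,fx=3.2,fy=3.2,interpolation=cv2.INTER_CUBIC))
for z in(26,43,57,70,88,135,172): print(z,c([607.7,-231.2,z]))
E
```

```text
t 25.65 pos [ 608.79 -231.99  163.92] F [ 0.94  1.7  -3.01] w 17.8 q [-0.38  0.52  1.6   0.    1.02 -0.04]
yaw -19.67 tilt 0.01305640650352777
shift cm [-0.01 -0.03  0.09]
turn deg [-0.01 -0.01  0.33]
26 [572.44 331.35]
43 [573.88 307.38]
57 [575.09 287.36]
70 [576.22 268.52]
88 [577.81 242.05]
135 [582.11 170.72]
172 [585.63 112.19]
```

View pics/e.png

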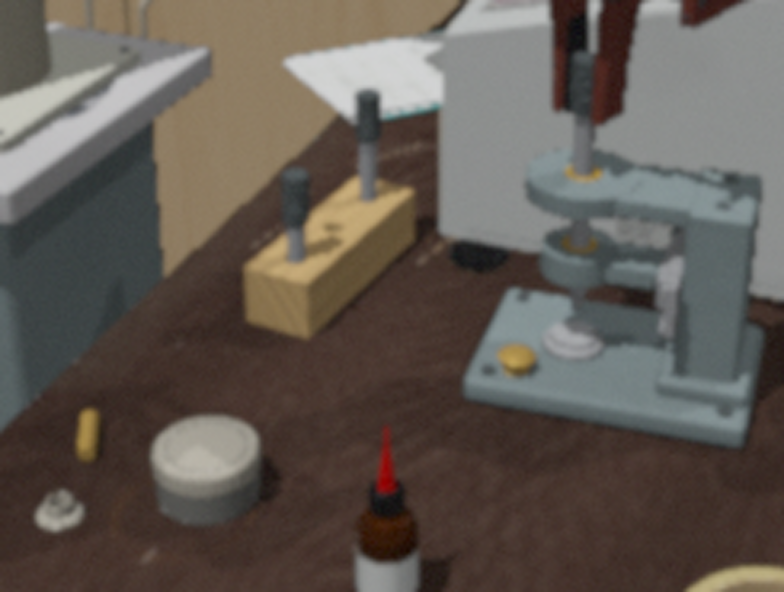

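The rod passes through both bushes. The grip's lower edge is at y≈112, matching the predicted z = 172, so the tip is at about 42–44 mm: 14 mm below the lower guide's 56 mm limit and 16 mm off the anvil. The pot stands upright at (206,470), and the other rods, stud, bar stud, eyelet and bottle are in place.

```bash
python3 -c "
from workcell import ctrl
print(ctrl.get_obs()['t'],ctrl.close_job())"
```

```text
the job is handed in; nothing more can be done
25.7 None
```

The job is handed in at t = 25.7 s. The pot is on the desk, and the long rod is held through both guides for you to tighten the clamp; no verdict was reported.

- **Grease pot:** I lifted it off the upper guide and set it upright on the desk at about (460, -420) mm, about 240 mm from the bore. It was let go, and the final side view shows it standing there.
- **Long rod:** I took it from the middle hole and lowered it through the upper and then the lower guide. Side forces stayed under 2 N.
- **Last checks:**
  - The tip is at about 42–44 mm, so the whole nose is out below the lower guide and about 16 mm off the anvil.
  - The rod is gripped at 17.8 mm opening, and the tool's tilt is under 0.001 rad. The wrist reads about 3 N downward, including the rod's weight.
  - The other rods, stud, bar stud, eyelet and bottle look unmoved.
- **What disagreed:**
  - The pictures show the fingertips about 12 mm behind the reported TCP, not 14 mm ahead as stated. The first grip therefore closed just above the lid without moving the pot, and I worked from the measured value after that.
  - The nose tip itself could not be seen clearly against the dark background. Its height comes from the grip's lower edge and the arm's height reading, which agree.
  - I did not measure the lower guide's alignment separately; I judge it from the rod passing through freely.

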